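Snap the key rail into its sprung stand

ROBOT

A 7-joint arm with a two-finger parallel gripper is mounted at the origin on the work surface. World frame = base frame: x ahead of the robot, y to its left, z up, the work surface at z = 0. Lengths are in m, angles in rad, forces in N, time in s.
With the tool pointing down it reaches from about 0.425 to 0.8 m from the base axis. Payload 8.3 kg.
Tool frame: the origin (TCP) lies midway between the tips of the shut fingers; the grasp point (between the pads) lies 19 mm behind it; z points along the fingers, y is the line along which they close (so a half turn about z gives the same grasp; the last joint's range is limited). The gripper opens to 85 mm and grips with 20 to 120 N. Pads are 22 mm wide; open, the fingers measure 114 mm over their backs; the gripper's body (76 mm by 85 mm) begins 54 mm behind the grasp point. The pads swing forward as they close: fully open they stand 13 mm farther back than shut.
Start: joints at [1.208, 0.383, 0.016, 1.37, -0.006, 1.388, -0.046], TCP at [0.185, -0.597, 0.231] pointing down, gripper open.
Joint ranges: [-2.95, 2.95], [-0.25, 2.06], [-1.52, 1.56], [0.18, 2.33], [-1.44, 4.58], [0.02, 2.06], [-3.01, 3.01]. Speed limits (rad/s): [2.39, 2.39, 3.01, 3.01, 3.14, 3.14, 3.14].

INTERFACE

Orientations are given as a 3x3 rotation matrix whose columns are the frame's x, y, z axes.
In Python, from rig import readout, eyes, bot gives the robot as it stands.
- The arm moves only by the tool step_arm, never from a script. Its argument "moves" is a list of rows, each a list of 4 numbers: the shift along the tool's x, y, z as a fraction of full scale, then the turn about the tool's z as a fraction of full scale. A call has 1 to 12 rows; each row shifts and turns the commanded pose from where the row before left it, along the tool's axes as they then stand; what a row does not reach is not made up. Full scale, the value 1, is 50 mm for a shift and 45 degrees for a turn. A row lasts 1/10 s, in which the tool goes at most 50 mm and 8.59 degrees, less where a joint would pass 70% of its speed; a pose out of reach is approached as far as the arm can. A call with a number of a shift or a turn outside -1 to 1 is refused whole. A call with a gripper value outside its range is refused whole. "jaw" is the opening, from 0 (shut) to 1 (fully open), set as the call begins (left out, the last holds). The fingers move at their own pace and stop on an object; "newtons" is the grip in N (left out, the last holds). Time passes only in rows, so rows that do not move let the fingers close. It gives the time, the measured TCP pose, the force, the opening and the grip force at its end, in the units of the state.
- readout.state(): the state, without advancing time (a new reading comes with each control period).
- eyes.snapshot(name): name is "side" or "top"; returns the picture (480x640x3 uint8, red, green, blue); there is no depth.
- eyes.calibration(name): a dict with "vfov" (degrees; the focal length in pixels is half the picture's height over the tangent of half this angle, whatever the lens; pixels are square), "cx", "cy" (the principal point, pixels), "dist_coeffs" ([k1, k2, p1, p2, k3] as OpenCV has them; the pictures are not rectified), "R" (3x3) and "t" (3): a world point X has camera coordinates R X + t. Camera axes: x right, y down, z forward; pixel columns grow to the right and rows downward; lengths in m; the calibration is good to about 2 mm. A picture is of the moment at which its call begins. calibration takes no time and is no camera call.
- bot.sign_off(): hands the job in; it is judged then, once.
The state is a dict: "time_s": time; "q": joint angles; "joint_vel": joint speeds; "effort": joint torques, N m; "ee_pos": TCP position; "ee_rot": TCP orientation; "contact_force": force on the tool from outside, world axes, zero at the start; "torque": the same for the moment, N m; "width": opening from 0.0 (shut) to 1.0 (fully open); "grip_force": force on a finger pad.
Only numpy, scipy, OpenCV 4.12 (cv2) and the standard library are available. Lean on these libraries where they do the work, as an engineer would, in place of code of your own. Each camera call takes 0.05 s, during which the arm holds its last target. There are 200 camera calls.

TASK

Pick up the brass key rail and press it down onto the key stand, hooks to the stand's front, until both spring clips snap over its ends; press slowly and never harder than about 16 N, so that the sprung cradle under the clips does not bottom out. Then, still holding the rail, tug it gently upward (less than 10 N) until the cradle is lifted about 5 mm above its resting height, to prove that the clips hold. Let go and leave the rail clipped in, level, and do not disturb the other things on the bench.

Things in the scene. Friction and masses are not known exactly. Their poses are not given: they have to be found in the camera images.
- rail: Loose brass key rail: bar 150 mm long (its y), 22 wide (x), 20 high (z), 0.13-0.25 kg, lying on the bench, hooks roughly to the robot. Origin: centre of underside. Each end is chamfered over its lower 18 mm, 5.5 mm inward at the bottom. Two wire hooks stand out 25 mm from its -x side at y = -48 and +48 mm, up to 26 mm above the underside; the middle is free to grip across the 22 mm width.
- hooks (a point): Point between the two hooks of the rail, 30 mm to -x of the rail's origin and 12 mm above its underside: shows which side the hooks are on.
- stand: Key stand fixed to the bench: dark wooden base 70 (x) by 210 mm (y), 10 mm high; above it a black cradle on two coil springs with an upright steel spring clip at each end. Origin: centre of the base's underside. y runs from clip to clip, front is -x (roughly to the robot). Clip tops 93 mm above the bench, all else below 56 mm.
- seat (a point): Seat of the cradle, moves with it, 56 mm above the bench at rest, axes as the stand; the seated rail's origin belongs here. The rail rests on two blocks at y = -63 and +63 mm. Snapping in takes roughly 8 to 13 N of slow push in all (friction varies), so the cradle sinks and the snap comes about 1 cm below the resting height. Snapped in, upward pulls under 20 N do not free it.
- saddle (a joint): Height of the cradle over its empty rest height, m; 0 empty, about -0.0015 with the rail on it. Soft spring, 1.2 N per mm both ways, with a damper (0.1 N per mm/s, so press slowly); hard stops at -0.015 (pushed down) and +0.010 (pulled up): neither may be reached.
- clip_l (a joint): Outward tilt of the clip at the stand's +y end, rad: 0 closed, about 0.07 when spread by the rail. Springy steel leaf 20 mm wide, 0.5 mm beyond the seated rail's end; its catch juts 4 mm inward 21.5 mm above the seat (1.5 mm over the seated rail). Above the catch a sloped mouth, 30 deg from vertical, 15 mm high, opens to 4.5 mm beyond the rail's end.
- clip_r (a joint): The same for the clip at the stand's -y end.
- knob: Bystander: pale glass door knob standing on its rose, 56 mm across, 58 mm high; origin at centre of underside.
- wedge: Bystander: green silicone doorstop wedge, 110 mm (x) by 40 mm (y), 26 mm high; origin at centre of underside.
- tin: Bystander: flat red shoe polish tin with white lid, 72 mm across, 26 mm high; origin at centre of underside.
- horn: Bystander: orange plastic shoe horn, 205 mm long (x), 45 mm wide, 12 mm high; origin on its underside.
- brush: Bystander: shoe brush with wooden back, 150 mm (x) by 45 mm (y), 40 mm high; origin at centre of underside.

How it is judged:
On the way, in this order (a step that is already met when the one before it is completed fails the run):
1. the rail is pressed home on the seat, hooks to the front, with both clips snapped shut over its ends (z of rail in the frame of seat between -0.002 and 0.0025 m and value of joint each of clip_l, clip_r below 0.03 rad and x of rail in the frame of seat between -0.006 and 0.006 m and y of rail in the frame of seat between -0.004 and 0.004 m and angle between the y axis of rail and the y axis of stand, either way round below 0.12 rad and angle between the z axis of rail and the z axis of stand, either way round below 0.06 rad and x of hooks in the frame of stand below -0.015 m), for 0.2 s.
2. the rail, held by the clips, is tugged up until the cradle stands more than 1.5 mm above its empty rest height (all of step 1 and value of joint saddle above 0.0015 m), for 0.2 s.
At the end, for the whole second after the job is handed in: Rail released and still in the clips: underside 2 mm below to 2.5 mm above the seat, within 6 mm of centre across and 4 mm along, turned under 0.12 and tilted under 0.06 rad, hooks to the front, both clips under 0.03 rad, cradle -4 to +1 mm from empty rest (all of step 1 and value of joint saddle between -0.004 and 0.001 m and linear speed of rail below 0.01 m/s); the robot touches nothing.
It fails at once if the rail is pressed so hard that the cradle bottoms out (sunk more than 14 mm, about 17 N) (value of joint saddle below -0.014 m).
It fails at once if the rail is tugged so hard that the cradle reaches its upper stop (lifted more than 9 mm, about 11 N) (value of joint saddle above 0.009 m).
It fails at once if a bystander (knob, wedge, tin, horn or brush) is moved by more than 20 mm (distance of any of knob, wedge, tin, horn, brush from where it was at the start of the episode above 0.02 m).
It also fails if it takes over 72 s, if anything falls off the work surface, if the arm or the gripper's body presses on something with over 40 N, if the wrist force passes 120 N, or if a joint passes its speed limit or range.

## Working session

There is one attempt and no reset: what is moved stays moved. The work goes in short steps, Python scripts to look and compute and a tool call to move; the robot and the scene stay as the last step left them, time stands still between calls to the robot, and variables do not carry over. Pictures are saved under pics/ and viewed, at most 10 in all, crops included, and the job is handed in when it is done.

Besides the shell and the picture viewer there is one more tool, called by a JSON object that holds its "op" and its "data", one argument or row to a line. step_arm: Moves the arm, as the interface text tells. Its arguments: {"type":"object","properties":{"moves":{"type":"array"},"jaw":{"type":"number"},"newtons":{"type":"number"}},"required":["moves"]}

```bash
mkdir -p pics; ls
python3 - <<'E'
from rig import readout, eyes
import cv2
for n in("top","side"):
    cv2.imwrite(f"pics/{n}0.png",eyes.snapshot(n)[:,:,::-1]); print(eyes.calibration(n))
s=readout.state(); print(s)
E
```

```text
pics
{'vfov': 47.3873454343263, 'cx': 319.1969088825727, 'cy': 253.9141878643456, 'dist_coeffs': array([-0.02343265,  0.        ,  0.        ,  0.        ,  0.        ]), 'R': array([[ 8.17504442e-04, -9.99968370e-01,  7.91148930e-03],
       [-9.84805972e-01, -2.17893963e-03, -1.73644608e-01],
       [ 1.73656354e-01, -7.64932667e-03, -9.84776603e-01]]), 't': array([0.00452195, 0.61021361, 1.26594718])}
{'vfov': 53.081083818790354, 'cx': 313.7356174204095, 'cy': 231.33190474544477, 'dist_coeffs': array([-0.0217268,  0.       ,  0.       ,  0.       ,  0.       ]), 'R': array([[ 0.97084703, -0.2394145 ,  0.01169364],
       [-0.16390309, -0.69865703, -0.69642956],
       [ 0.17490518,  0.67420995, -0.71752988]]), 't': array([-0.57729786,  0.15790943,  1.14573488])}
{'time_s': 0.1, 'q': array([ 1.20809762,  0.3841797 ,  0.01636893,  1.37106985, -0.00628854,
        1.38822611, -0.04652707]), 'joint_vel': array([ 3.31188273e-05, -2.15821722e-03, -4.34214294e-04, -2.99822613e-03,
        3.07260464e-04,  9.50206873e-04, -1.44874016e-03]), 'effort': array([ 3.42082756e-03, -6.29133868e+01,  8.47730543e-01, -3.72760105e+01,
        1.67740899e-02,  1.04043429e-02, -3.28259046e-05]), 'ee_pos': array([ 0.18447489, -0.5966596 ,  0.23035346]), 'ee_rot': array([[ 9.55382963e-01,  2.95369362e-01, -5.77955187e-04],
       [ 2.95369925e-01, -9.55381379e-01,  1.74007796e-03],
       [-3.82019078e-05, -1.83315141e-03, -9.99998319e-01]]), 'contact_force': array([-0.79869884,  0.04625689, -0.3228564 ]), 'torque': array([ 0.01891898, -0.00448701, -0.01122853]), 'grip_force': 0.0, 'width': 1.0025743063358283}
```

View pics/top0.png

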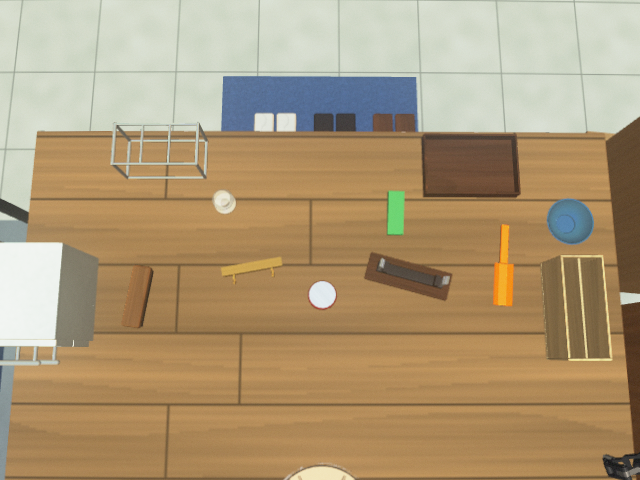

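View pics/side0.png

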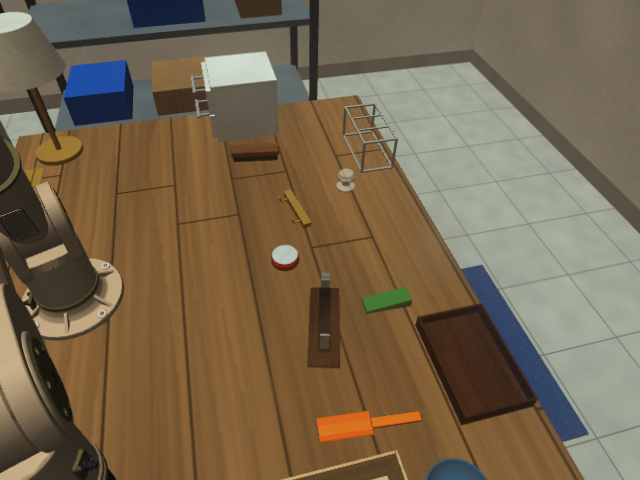

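The top view shows the rail at about (251,267) with its hooks down, which is toward the robot. The stand is at about (408,276) and the tin at (322,295). The side view shows the rail at (297,208) and the stand at (324,325). I'll zoom in next.

Run:
```python
import cv2,numpy as np
t=cv2.imread("pics/top0.png"); s=cv2.imread("pics/side0.png")
def c(im,x,y,w,h,f): return cv2.resize(im[y:y+h,x:x+w],None,fx=f,fy=f,interpolation=cv2.INTER_CUBIC)
cv2.imwrite("pics/c1.png",np.vstack([c(t,205,252,100,37,8),c(t,360,250,100,37+12,8)[:304]]))
cv2.imwrite("pics/c1.png",np.vstack([c(t,215,252,80,35,8),c(t,362,250,100,52,6.4)[:320]]))
cv2.imwrite("pics/c2.png",np.hstack([c(s,278,180,40,55,8),c(s,300,265,50,110,5.4)]))
```

```text
Traceback (most recent call last):
ValueError: all the input array dimensions except for the concatenation axis must match exactly, but along dimension 0, the array at index 0 has size 440 and the array at index 1 has size 594
```

View pics/c1.png

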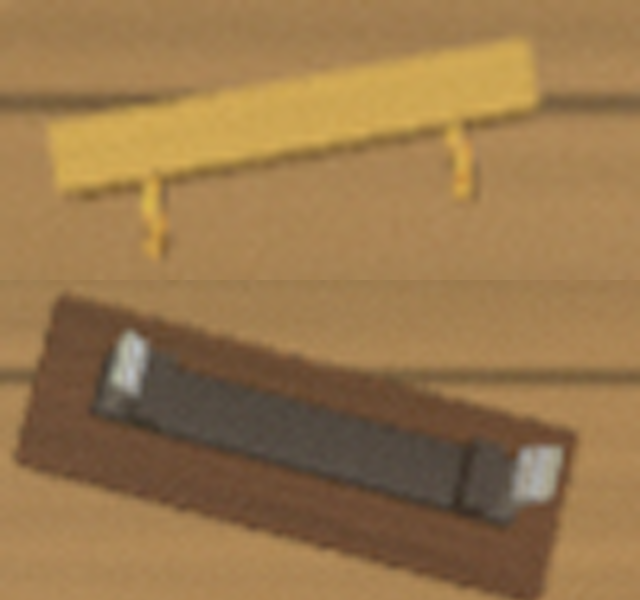

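```bash
cat > h.py <<'E'
import cv2,numpy as np
from scipy.optimize import minimize
from rig import eyes,readout
CAL={n:eyes.calibration(n) for n in("top","side")}
def proj(n,P):
    c=CAL[n]; f=240/np.tan(np.radians(c["vfov"]/2))
    K=np.array([[f,0,c["cx"]],[0,f,c["cy"]],[0,0,1]])
    return cv2.projectPoints(np.asarray(P,float).reshape(-1,3),cv2.Rodrigues(c["R"])[0],c["t"],K,c["dist_coeffs"])[0][:,0]
def place(p,P,z=0):
    c,s=np.cos(p[2]),np.sin(p[2])
    return np.asarray(P)@np.array([[c,s,0],[-s,c,0],[0,0,1]])+[p[0],p[1],z]
def box(lx,ly,z0,z1): return np.array([[a*lx/2,b*ly/2,z] for a in(-1,1) for b in(-1,1) for z in(z0,z1)])
RAIL=np.vstack([box(22,150,18,20),box(22,139,0,0.01)])/1000
BASE=box(70,210,0,10)/1000
def render(n,P,S=8):
    h=cv2.convexHull(((proj(n,P)+.5)*S).astype(np.float32)); m=np.zeros((480*S,640*S),np.uint8)
    cv2.fillConvexPoly(m,h.round().astype(int),255); return cv2.resize(m,(640,480),interpolation=cv2.INTER_AREA)/255.
def fit(masks,P,p0,z=0):
    def cost(q):
        p=[q[0]/1000,q[1]/1000,q[2]/100]
        return sum(np.abs(render(n,place(p,P,z))-m).sum() for n,m in masks.items())
    q0=np.array([p0[0]*1000,p0[1]*1000,p0[2]*100])
    r=minimize(cost,q0,method="Nelder-Mead",options=dict(initial_simplex=[q0]+[q0+d for d in np.diag([12,12,8])],xatol=.05,fatol=.2))
    return r.x/[1000,1000,100],r.fun
def backproj(n,uv,z):
    from scipy.optimize import fsolve
    return fsolve(lambda q:proj(n,[[q[0],q[1],z]])[0]-uv,[.5,0])
def big(m):
    k,l,st,_=cv2.connectedComponentsWithStats(m.astype(np.uint8)); return l==1+np.argmax(st[1:,4])
E
cat > a.py <<'E'
from h import *
t=cv2.imread("pics/top0.png"); s=cv2.imread("pics/side0.png")
def roi(im,x,y,w,h,f):
    m=np.zeros(im.shape[:2]); m[y:y+h,x:x+w]=f(cv2.cvtColor(im[y:y+h,x:x+w],cv2.COLOR_BGR2HSV).astype(int)); return m>0
ry=lambda h:(h[...,0]>=20)&(h[...,1]>130)
rd=lambda h:(h[...,2]<125)
M={}
mt=big(roi(t,212,250,80,40,ry)); ms=big(roi(s,270,180,50,55,ry))
bt=big(roi(t,355,245,105,60,rd)); bs=big(roi(s,300,265,48,110,rd))
hull=np.zeros((480,640),np.uint8); cv2.fillConvexPoly(hull,cv2.convexHull(np.argwhere(bt)[:,::-1].astype(np.int32)),1)
print(mt.sum(),ms.sum(),bt.sum(),hull.sum(),bs.sum())
r0=backproj("top",[251,267],.02); b0=backproj("top",[408,276],.01)
for k in({"top":mt},{"side":ms},{"top":mt,"side":ms}): print("rail",fit(k,RAIL,[*r0,.2]))
for k in({"top":hull},):
    b=fit(k,BASE,[*b0,-.2]); print("base",b)
p=b[0]
# clip tops: plausible points
for n in("top","side"): print(n,proj(n,place(p,[[0,.0795,.093],[0,-.0795,.093],[0,.075,.056],[0,-.075,.056],[.035,.105,.01],[-.035,.105,.01],[.035,-.105,.01],[-.035,-.105,.01]])).round(1).tolist())
o=np.zeros((600,800,3),np.uint8)
def c(im,x,y,w,h,f): return cv2.resize(im[y:y+h,x:x+w],None,fx=f,fy=f,interpolation=cv2.INTER_CUBIC)
for im,m in((t,mt|bt),(s,ms|bs)): 
    for q in [cv2.findContours(m.astype(np.uint8),cv2.RETR_EXTERNAL,cv2.CHAIN_APPROX_NONE)[0]]: pass
    im2=im.copy(); im2[m]=im2[m]//2+[120,0,120]
    if im is t: o[:280,:400]=c(im2,215,245,80,56,5); o[:300,400:]=c(im2,360,245,100,75,4)
    else: o[300:,:300]=c(im2,270,178,60,60,5); o[300:,400:560]=0; o[300:,500:700]=c(im,300,262,40,60,5); o[300:,300:500]=c(im,305,322,40,60,5)
cv2.imwrite("pics/c3.png",o)
E
python3 a.py
```

```text
537 231 2243 2706 5119
rail (array([0.5868224 , 0.17261733, 0.17800986]), np.float64(110.79215686274509))
rail (array([0.58853018, 0.18490284, 0.12015877]), np.float64(168.5529411764706))
rail (array([0.58677917, 0.17290239, 0.18020358]), np.float64(292.4509803921569))
base (array([ 0.5653798 , -0.2136171 , -0.26349293]), np.float64(304.964705882353))
top [[380.2, 261.3], [446.4, 279.0], [380.2, 264.2], [440.9, 280.5], [369.8, 250.6], [362.9, 277.4], [451.6, 272.4], [445.3, 299.6]]
side [[325.0, 272.2], [324.6, 332.8], [324.5, 283.9], [324.1, 340.5], [338.5, 286.1], [309.7, 285.4], [339.9, 364.7], [307.0, 363.9]]
```

View pics/c3.png

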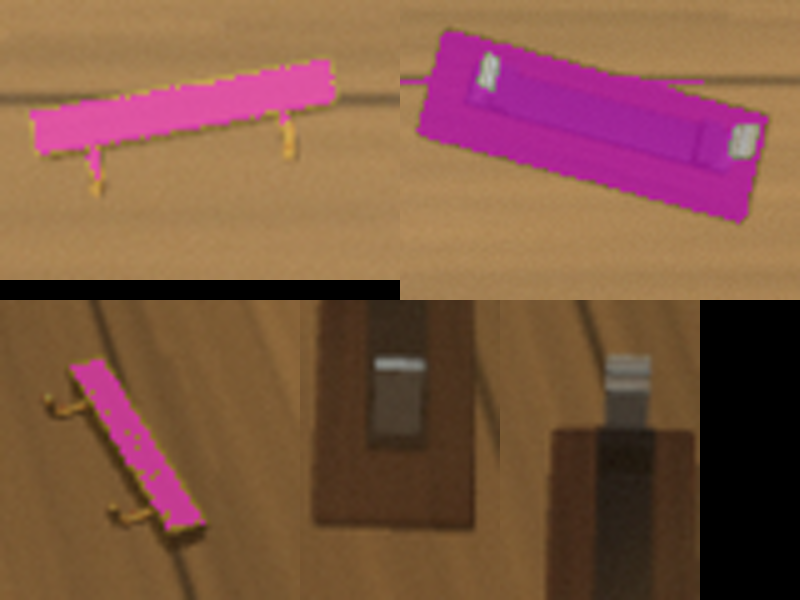

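```bash
cat > b.py <<'E'
from h import *
t=cv2.imread("pics/top0.png"); s=cv2.imread("pics/side0.png")
def roi(im,x,y,w,h,f):
    m=np.zeros(im.shape[:2]); m[y:y+h,x:x+w]=f(cv2.cvtColor(im[y:y+h,x:x+w],cv2.COLOR_BGR2HSV).astype(int)); return m>0
TOP=box(22,150,20,20)/1000
ry=lambda h:(h[...,0]>=19)&(h[...,1]>125)
op=lambda m,k:cv2.morphologyEx(m.astype(np.uint8),cv2.MORPH_OPEN,np.ones((k,k)))
cl=lambda m,k:cv2.morphologyEx(m.astype(np.uint8),cv2.MORPH_CLOSE,np.ones((k,k)))
mt=big(op(cl(roi(t,212,250,80,40,ry),3),4)); ms=big(op(cl(roi(s,270,180,50,55,ry),3),3))
def hull(m):
    h=np.zeros((480,640),np.uint8); cv2.fillConvexPoly(h,cv2.convexHull(np.argwhere(m)[:,::-1].astype(np.int32)),1); return h
bt=hull(big(op(roi(t,355,245,105,60,lambda h:h[...,2]<125),5)))
print(s[350,300:350].max(-1).tolist())
bs=hull(big(op(roi(s,300,284,48,95,lambda h:h[...,2]<98),5)))
print(mt.sum(),ms.sum(),bt.sum(),bs.sum(),np.argwhere(bs).min(0),np.argwhere(bs).max(0))
for P,nm in((TOP,"topface"),(RAIL,"full")):
  for k in({"top":mt},{"side":ms},{"top":mt,"side":ms}): print(nm,*fit(k,P,[.587,.173,.18]))
for k in({"top":bt},{"side":bs},{"top":bt,"side":bs}): print("base",*fit(k,BASE,[.565,-.2136,-.26]))
E
python3 b.py
```

```text
[119, 118, 119, 119, 119, 121, 118, 101, 85, 81, 76, 78, 80, 79, 79, 78, 78, 81, 65, 57, 58, 57, 56, 58, 59, 57, 58, 57, 59, 60, 65, 73, 75, 73, 76, 77, 79, 78, 76, 80, 110, 118, 117, 102, 84, 83, 100, 114, 119, 118]
591 282 2382 2688 [284 307] [367 341]
topface [0.58289073 0.1701653  0.18401893] 51.745098039215684
topface [0.58664903 0.17177918 0.18332527] 31.61176470588235
topface [0.58384839 0.17047367 0.18372154] 141.54509803921567
full [0.5846012  0.17041743 0.1796355 ] 45.23137254901961
full [0.5880689  0.17964212 0.16317246] 123.29411764705881
full [0.58534261 0.1708066  0.17471605] 223.0941176470588
base [ 0.56472193 -0.21410851 -0.26311028] 162.02745098039213
base [ 0.56479447 -0.21522777 -0.26253729] 191.94117647058823
base [ 0.56468766 -0.21484493 -0.26566502] 355.73333333333335
```

The refined fits put the rail at about (0.585, 0.171, yaw 0.18) and the stand at about (0.565, -0.2145, yaw -0.264). Next I move over the rail at height.

{"op": "step_arm", "data": {
  "moves": [
    [0.67,-0.4,0,0],
    [0.67,-0.4,0,0],
    [0.67,-0.4,0,0],
    [0.67,-0.4,0,0],
    [0.67,-0.4,0,0],
    [0.67,-0.4,0,0],
    [0.67,-0.4,0,0],
    [0.67,-0.4,0,0],
    [0.67,-0.4,0,0],
    [0.67,-0.4,0,0],
    [0.67,-0.4,0,0],
    [0.67,-0.4,0,0]
  ],
  "jaw": 1
}}

```text
time_s: 1.3
ee_pos: [0.4984, -0.2477, 0.231]
ee_rot: [[0.955, 0.295, -0.001], [0.295, -0.955, 0.0], [-0.0, -0.0, -1.0]]
contact_force: [-0.2, -0.5, -0.2]
width: 1.002
grip_force: 0.0
```

{"op": "step_arm", "data": {
  "moves": [
    [0.37,-0.685,0,0],
    [0.37,-0.685,0,0],
    [0.37,-0.685,0,0],
    [0.37,-0.685,0,0],
    [0.37,-0.685,0,0],
    [0.37,-0.685,0,0],
    [0.37,-0.685,0,0],
    [0.37,-0.685,0,0],
    [0.37,-0.685,0,0],
    [0.37,-0.685,0,0],
    [0.37,-0.685,0,0]
  ]
}}

```text
time_s: 2.4
ee_pos: [0.5809, 0.1723, 0.2309]
ee_rot: [[0.955, 0.295, -0.001], [0.295, -0.955, -0.0], [-0.001, 0.0, -1.0]]
contact_force: [1.0, -0.7, 0.9]
width: 0.999
grip_force: 0.0
```

{"op": "step_arm", "data": {
  "moves": [
    [0,0,0,-0.185],
    [0,0,0,-0.185],
    [0,0,0,-0.185],
    [0,0,0,-0.185],
    [0,0,0,-0.185],
    [0,0,0,-0.185],
    [0,0,0,-0.185],
    [0,0,0,-0.185],
    [0,0,0,-0.185],
    [0,0,0,-0.185],
    [0,0,0,0],
    [0,0,0,0]
  ]
}}

```text
time_s: 3.6
ee_pos: [0.5808, 0.1708, 0.231]
ee_rot: [[-0.177, 0.984, -0.001], [0.984, 0.177, 0.0], [0.0, -0.001, -1.0]]
contact_force: [0.5, -0.4, -0.9]
width: 1.002
grip_force: 0.0
```

```bash
cat > g.py <<'E'
# python3 g.py x y z toolx_yaw_deg : remaining move in tool units
import sys; from h import *
x,y,z,a=map(float,sys.argv[1:]); s=readout.state(); R=s["ee_rot"]
yaw=np.degrees(np.arctan2(R[1,0],R[0,0])); d=R.T@(np.array([x,y,z])-s["ee_pos"])
print("t",round(s["time_s"],2),"pos",s["ee_pos"].round(4),"yaw",yaw.round(2),"tilt",R[:,2].round(4),"q",s["q"].round(2))
print("F",s["contact_force"].round(2),"M",s["torque"].round(2),"w",round(s["width"],3),"g",s["grip_force"])
print("shift units",(d/.05).round(3),"turn units",-((a-yaw+180)%360-180)/45)
E
python3 g.py .585 .171 .008 100.4
```

```text
t 3.6 pos [0.5808 0.1708 0.231 ] yaw 100.17 tilt [-7.e-04  1.e-04 -1.e+00] q [ 0.2   0.44 -0.76  1.4   0.3   1.42 -0.37]
F [ 0.5  -0.4  -0.95] M [0.05 0.06 0.01] w 1.002 g 0.0
shift units [-0.012  0.086  4.46 ] turn units -0.0050177766461363005
```

{"op": "step_arm", "data": {
  "moves": [
    [-0.012,0.086,0.4,0],
    [0,0,0.7,0],
    [0,0,0.7,0],
    [0,0,0.7,0],
    [0,0,0.6,0],
    [0,0,0.5,0],
    [0,0,0.4,0],
    [0,0,0.25,0],
    [0,0,0.15,0],
    [0,0,0.1,0],
    [0,0,0,0],
    [0,0,0,0]
  ]
}}

```text
time_s: 4.8
ee_pos: [0.5858, 0.1714, 0.0072]
ee_rot: [[-0.181, 0.984, 0.001], [0.984, 0.181, 0.0], [0.0, 0.001, -1.0]]
contact_force: [-0.1, 0.6, 0.0]
width: 1.0
grip_force: 0.0
```

```bash
python3 g.py .585 .171 .005 100.4; python3 -c "
from rig import eyes;import cv2
cv2.imwrite('pics/s1.png',cv2.resize(eyes.snapshot('side')[150:270,220:380,::-1],None,fx=5,fy=5))"
```

```text
t 4.8 pos [0.5858 0.1714 0.0072] yaw 100.41 tilt [ 1.3e-03  4.0e-04 -1.0e+00] q [ 0.15  0.65 -0.67  1.63  0.46  1.02 -0.48]
F [-0.13  0.56  0.02] M [0.02 0.02 0.03] w 1.0 g 0.0
shift units [-0.006 -0.018  0.044] turn units 0.00018421560815416645
```

View pics/s1.png

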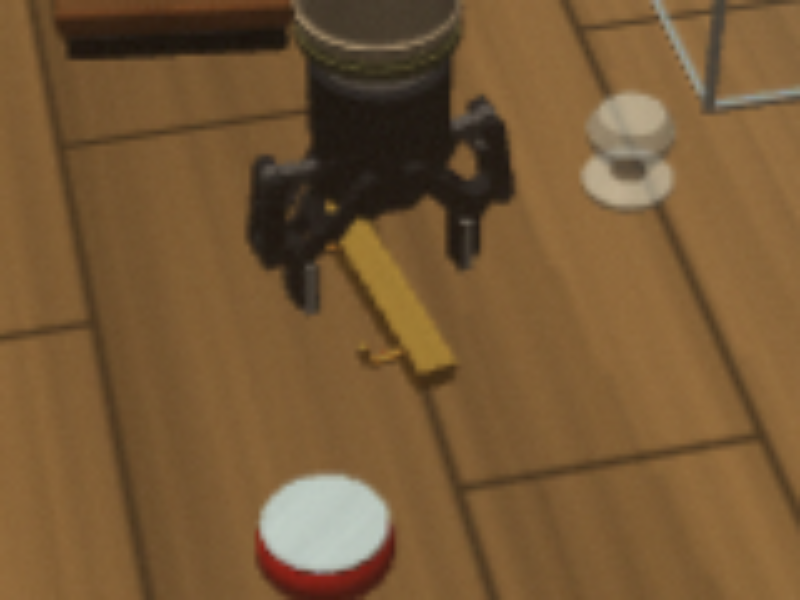

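The fingers straddle the middle of the rail, and the crop shows it clear of everything else. Next I lower slightly and grip.

{"op": "step_arm", "data": {
  "moves": [
    [0,0,0.04,0],
    [0,0,0,0],
    [0,0,0,0],
    [0,0,0,0],
    [0,0,0,0],
    [0,0,0,0],
    [0,0,0,0],
    [0,0,0,0],
    [0,0,0,0],
    [0,0,0,0],
    [0,0,0,0],
    [0,0,0,0]
  ],
  "jaw": 0,
  "newtons": 90
}}

```text
time_s: 6.05
ee_pos: [0.5856, 0.1714, 0.0049]
ee_rot: [[-0.181, 0.983, 0.001], [0.983, 0.181, 0.0], [0.0, 0.001, -1.0]]
contact_force: [-1.1, -0.7, 4.9]
width: 0.231
grip_force: 90.0
```

```bash
python3 g.py .585 .171 .105 100.4
```

```text
t 6.05 pos [0.5856 0.1714 0.0049] yaw 100.43 tilt [ 8.e-04  3.e-04 -1.e+00] q [ 0.15  0.65 -0.66  1.63  0.46  1.01 -0.48]
F [-1.13 -0.72  4.91] M [-0.08  0.29 -0.02] w 0.231 g 89.98512804508209
shift units [-0.005 -0.012 -2.002] turn units 0.0006624212919468341
```

{"op": "step_arm", "data": {
  "moves": [
    [0,0,-0.3,0],
    [0,0,-0.5,0],
    [0,0,-0.8,0],
    [0,0,-0.8,0],
    [0,0,-0.8,0],
    [0,0,0,0]
  ]
}}

```text
time_s: 6.65
ee_pos: [0.5878, 0.173, 0.1715]
ee_rot: [[-0.181, 0.983, 0.009], [0.983, 0.181, 0.003], [0.001, 0.01, -1.0]]
contact_force: [0.6, 0.8, -1.8]
width: 0.233
grip_force: 89.3
```

{"op": "step_arm", "data": {
  "moves": [
    [-0.4,-0.1,0,0],
    [-0.8,-0.19,0,0],
    [-0.8,-0.19,0,0],
    [-0.8,-0.19,0,0.142],
    [-0.8,-0.19,0,0.142],
    [-0.8,-0.19,0,0.142],
    [-0.8,-0.19,0,0.142],
    [-0.8,-0.19,0,0],
    [-0.6,-0.14,0,0],
    [-0.3,-0.07,0,0],
    [0,0,0,0],
    [0,0,0,0]
  ]
}}

```text
time_s: 7.85
ee_pos: [0.5028, -0.1671, 0.1643]
ee_rot: [[0.261, 0.965, -0.0], [0.965, -0.261, 0.001], [0.001, -0.0, -1.0]]
contact_force: [0.8, -0.1, -2.5]
width: 0.229
grip_force: 89.1
```

```bash
python3 g.py .5648 -.2145 .165 74.9
```

```text
t 7.85 pos [ 0.5028 -0.1671  0.1643] yaw 74.86 tilt [-1.e-04  6.e-04 -1.e+00] q [ 0.75  0.28 -0.58  1.71  0.16  1.21 -0.13]
F [ 0.77 -0.07 -2.47] M [ 0.06  0.   -0.01] w 0.229 g 89.11139756441116
shift units [-0.592  1.444 -0.015] turn units -0.0008577562889197705
```

{"op": "step_arm", "data": {
  "moves": [
    [-0.2,0.48,0,0],
    [-0.2,0.48,0,0],
    [-0.192,0.484,0,0],
    [0,0,0,0],
    [0,0,0,0],
    [0,0,0,0]
  ]
}}

```text
time_s: 8.45
ee_pos: [0.5649, -0.213, 0.1642]
ee_rot: [[0.259, 0.966, -0.0], [0.966, -0.259, 0.001], [0.001, -0.001, -1.0]]
contact_force: [-0.3, 0.7, -1.9]
width: 0.233
grip_force: 89.2
```

```bash
python3 g.py .5648 -.2145 .115 74.9
python3 - <<'E'
from rig import eyes;import cv2,numpy as np
a=eyes.snapshot("top");b=eyes.snapshot("side")
cv2.imwrite("pics/top2.png",a[:,:,::-1]);cv2.imwrite("pics/side2.png",b[:,:,::-1])
c=lambda im,x,y,w,h,f:cv2.resize(im[y:y+h,x:x+w,::-1],None,fx=f,fy=f,interpolation=cv2.INTER_CUBIC)
cv2.imwrite("pics/v2.png",np.hstack([c(a,350,220,110,100,4),c(b,290,230,60,100,4),c(b,290,290,30,100,4)]))
cv2.imwrite("pics/v2.png",np.hstack([c(a,355,225,100,110,5)[:550],c(b,290,225,60,110,5)[:550]]))
E
```

```text
t 8.45 pos [ 0.5649 -0.213   0.1642] yaw 75.01 tilt [-4.0e-04  1.1e-03 -1.0e+00] q [ 0.72  0.43 -0.55  1.51  0.23  1.27 -0.12]
F [-0.3   0.67 -1.91] M [-0.04  0.02 -0.01] w 0.233 g 89.23297584056854
shift units [-0.03   0.005  0.983] turn units 0.002459943615844572
```

View pics/v2.png

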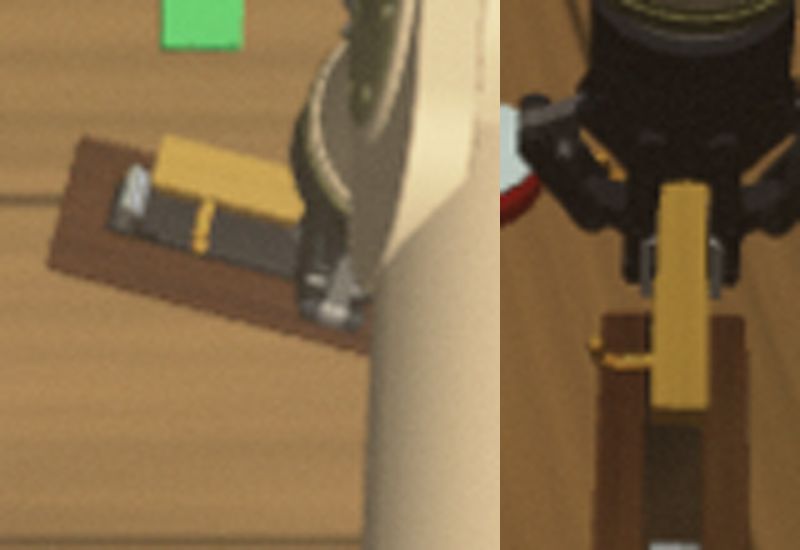

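The crops show the rail's +y end at top-view (387.6,252.4) and (385.4,261). Its side-view ends are at (320.6,306) and (331.6,307) near, and (322.8,261.6) and (331.6,261.6) far. I'll compare these with predictions.

```bash
cat > cmp.py <<'E'
from h import *
from scipy.optimize import least_squares
s=readout.state();R=s["ee_rot"]
yaw=np.arctan2(R[1,0],R[0,0])-np.pi/2
p=[*s["ee_pos"][:2],yaw]
C=np.array([[a,b,.02] for a,b in((.011,.075),(-.011,.075),(.011,-.075),(-.011,-.075))])
z=s["ee_pos"][2]-.0049
obs={"top":[(387.6,252.4),(385.4,261)],"side":[(322.8+8.8,261.6),(322.8,261.6),(331.6,307),(320.6,306)]}
for n in obs: print(n,proj(n,place(p,C,z)).round(1).tolist(),obs[n])
# full mouth centroid of the stand clips, seen in first pictures
def mouth(y): return [[a,y*b,c] for a in(-.01,.01) for b,c in((.0795,.093),(.0715,.0775))]
b=[.5648,-.2145,-.264]
for n,sg in(("top",1),("top",-1),("side",1),("side",-1)):
    print(n,sg,proj(n,place(b,mouth(sg))).round(1).tolist())
E
python3 cmp.py
python3 - <<'E'
import cv2,numpy as np
for n,rs in(("top",((370,255,30,20),(435,270,25,20))),("side",((312,265,24,20),(312,326,24,18)))):
    im=cv2.imread(f"pics/{n}0.png")
    for x,y,w,h in rs:
        c=cv2.cvtColor(im[y:y+h,x:x+w],cv2.COLOR_BGR2HSV).astype(int); m=(c[...,1]<60)&(c[...,2]>110)
        q=np.argwhere(m); print(n,len(q),"x",q[:,1].mean()+x,q[:,1].min()+x,q[:,1].max()+x,"y",q[:,0].mean()+y,q[:,0].min()+y,q[:,0].max()+y)
E
```

```text
top [[388.2, 250.9], [385.8, 260.5], [455.0, 268.7], [452.8, 278.4]] [(387.6, 252.4), (385.4, 261)]
side [[331.0, 248.3], [320.7, 248.0], [331.4, 306.4], [319.9, 306.1]] [(331.6, 261.6), (322.8, 261.6), (331.6, 307), (320.6, 306)]
top 1 [[379.6, 265.6], [382.1, 267.5], [381.7, 257.4], [384.1, 259.4]]
top -1 [[445.8, 283.3], [441.0, 283.3], [447.7, 275.1], [442.9, 275.1]]
side 1 [[320.5, 272.5], [320.3, 279.5], [329.3, 272.7], [329.1, 279.7]]
side -1 [[319.5, 333.1], [319.4, 333.8], [329.3, 333.3], [329.0, 334.0]]
top 45 x 381.7111111111111 379 384 y 262.9111111111111 258 267
top 57 x 445.1578947368421 442 449 y 279.82456140350877 276 284
side 30 x 325.26666666666665 322 329 y 276.3666666666667 274 279
side 17 x 324.2352941176471 320 328 y 334.47058823529414 334 335
```

Rail and stand agree with the model to about 1 mm. I'm refining the target to (0.5645, -0.2165) and descending to just above the catches.

```bash
python3 g.py .5645 -.2165 .085 74.9
```

```text
t 8.55 pos [ 0.5648 -0.2138  0.1645] yaw 74.96 tilt [-0.e+00  3.e-04 -1.e+00] q [ 0.72  0.43 -0.55  1.51  0.23  1.27 -0.12]
F [-0.23 -0.53 -1.42] M [0.01 0.03 0.  ] w 0.231 g 89.23291057348251
shift units [-0.054  0.009  1.59 ] turn units 0.0013690318602104729
```

{"op": "step_arm", "data": {
  "moves": [
    [-0.054,0.009,0.2,0],
    [0,0,0.3,0],
    [0,0,0.3,0],
    [0,0,0.3,0],
    [0,0,0.2,0],
    [0,0,0.15,0],
    [0,0,0.1,0],
    [0,0,0.04,0],
    [0,0,0,0],
    [0,0,0,0],
    [0,0,0,0]
  ]
}}

```text
time_s: 9.65
ee_pos: [0.565, -0.2179, 0.0854]
ee_rot: [[0.261, 0.965, 0.001], [0.965, -0.261, -0.0], [-0.0, 0.001, -1.0]]
contact_force: [-0.3, -0.5, -1.4]
width: 0.23
grip_force: 89.3
```

{"op": "step_arm", "data": {
  "moves": [
    [0,0,0.02,0],
    [0,0,0.02,0],
    [0,0,0.02,0],
    [0,0,0.02,0],
    [0,0,0.02,0],
    [0,0,0.02,0],
    [0,0,0.02,0],
    [0,0,0.02,0],
    [0,0,0,0],
    [0,0,0,0]
  ]
}}

```text
time_s: 10.65
ee_pos: [0.5649, -0.2174, 0.077]
ee_rot: [[0.261, 0.965, 0.0], [0.965, -0.261, 0.0], [0.0, 0.0, -1.0]]
contact_force: [2.1, 1.3, 1.8]
width: 0.227
grip_force: 89.5
```

```bash
python3 g.py .5645 -.2165 .061 74.9
```

```text
t 10.65 pos [ 0.5649 -0.2174  0.077 ] yaw 74.9 tilt [ 5.e-04  3.e-04 -1.e+00] q [ 0.7   0.51 -0.52  1.6   0.28  1.1  -0.15]
F [2.07 1.32 1.76] M [ 0.45 -0.21 -0.  ] w 0.227 g 89.5248806476593
shift units [ 0.016 -0.013  0.319] turn units -0.0001083722275009475
```

```bash
cat > av.py <<'E'
from rig import readout,eyes;import numpy as np
L=[]
for i in range(6):
    s=readout.state();L.append([*s["contact_force"],*s["torque"],*(s["ee_pos"]*100)]);im=eyes.snapshot("top" if i%2 else "side")
print(s["time_s"],np.mean(L,0).round(3),np.std(L,0).round(2))
E
python3 av.py
```

```text
10.9 [ 1.4810e+00  2.4470e+00  3.8400e-01  4.2100e-01 -2.5500e-01  1.6000e-02
  5.6485e+01 -2.1757e+01  7.6970e+00] [0.45 0.67 0.75 0.03 0.03 0.02 0.   0.01 0.  ]
```

The force shows that only the -y clip is touching, so I nudge the rail toward +y.

{"op": "step_arm", "data": {
  "moves": [
    [0.01,0,0,0],
    [0.01,0,0,0],
    [0,0,0,0],
    [0,0,0,0]
  ]
}}

```text
time_s: 11.35
ee_pos: [0.5647, -0.2171, 0.0767]
ee_rot: [[0.261, 0.965, -0.0], [0.965, -0.261, -0.0], [-0.0, -0.0, -1.0]]
contact_force: [0.9, 1.2, 0.9]
width: 0.229
grip_force: 89.5
```

```bash
python3 av.py
```

```text
11.6 [ 6.6700e-01  9.6100e-01  3.2000e-01  1.4500e-01 -8.1000e-02 -8.0000e-03
  5.6473e+01 -2.1707e+01  7.6760e+00] [0.57 0.39 0.35 0.04 0.04 0.02 0.   0.   0.  ]
```

{"op": "step_arm", "data": {
  "moves": [
    [0.01,0,0,0],
    [0.01,0,0,0],
    [0,0,0.02,0],
    [0,0,0.02,0],
    [0,0,0.02,0],
    [0,0,0,0],
    [0,0,0,0]
  ]
}}

```text
time_s: 12.35
ee_pos: [0.5652, -0.2162, 0.0739]
ee_rot: [[0.261, 0.965, 0.0], [0.965, -0.261, -0.0], [-0.0, 0.0, -1.0]]
contact_force: [0.3, -2.8, 1.5]
width: 0.235
grip_force: 89.7
```

```bash
python3 av.py
```

```text
12.6 [-4.3100e-01 -3.3250e+00  1.3990e+00 -4.9800e-01  6.6000e-02 -2.1000e-02
  5.6520e+01 -2.1614e+01  7.3910e+00] [0.6  0.34 0.23 0.03 0.03 0.03 0.   0.   0.  ]
```

{"op": "step_arm", "data": {
  "moves": [
    [-0.01,0,0,0],
    [0,0,0.02,0],
    [0,0,0.02,0],
    [0,0,0.02,0],
    [0,0,0.02,0],
    [0,0,0,0],
    [0,0,0,0]
  ]
}}

```text
time_s: 13.35
ee_pos: [0.5652, -0.2161, 0.0699]
ee_rot: [[0.261, 0.965, 0.0], [0.965, -0.261, 0.0], [0.0, 0.0, -1.0]]
contact_force: [0.4, -1.4, 4.1]
width: 0.23
grip_force: 90.0
```

```bash
python3 av.py
```

```text
13.6 [-1.0400e-01 -1.0230e+00  3.9880e+00 -1.5800e-01 -7.8000e-02 -7.0000e-03
  5.6521e+01 -2.1617e+01  6.9950e+00] [0.34 0.26 0.18 0.02 0.03 0.04 0.   0.01 0.  ]
```

{"op": "step_arm", "data": {
  "moves": [
    [-0.003,0,0.015,0],
    [0,0,0.015,0],
    [0,0,0.015,0],
    [0,0,0.015,0],
    [0,0,0.015,0],
    [0,0,0.015,0],
    [0,0,0,0],
    [0,0,0,0],
    [0,0,0,0]
  ]
}}

```text
time_s: 14.55
ee_pos: [0.5651, -0.2164, 0.0654]
ee_rot: [[0.261, 0.965, 0.0], [0.965, -0.261, 0.0], [0.0, 0.0, -1.0]]
contact_force: [-0.3, -0.3, 5.5]
width: 0.232
grip_force: 90.2
```

```bash
python3 av.py
```

```text
14.8 [-2.4300e-01 -4.1900e-01  5.9800e+00 -1.0500e-01  2.9000e-02 -1.6000e-02
  5.6508e+01 -2.1640e+01  6.5450e+00] [0.13 0.47 0.6  0.02 0.03 0.02 0.   0.   0.  ]
```

{"op": "step_arm", "data": {
  "moves": [
    [0,0,0.015,0],
    [0,0,0.015,0],
    [0,0,0.015,0],
    [0,0,0.015,0],
    [0,0,0.015,0],
    [0,0,0,0],
    [0,0,0,0],
    [0,0,0,0]
  ]
}}

```text
time_s: 15.65
ee_pos: [0.5653, -0.2164, 0.0619]
ee_rot: [[0.261, 0.965, 0.001], [0.965, -0.261, -0.0], [0.0, 0.001, -1.0]]
contact_force: [-0.6, -0.6, 6.8]
width: 0.23
grip_force: 90.3
```

```bash
python3 av.py
```

```text
15.9 [-4.5900e-01 -5.8200e-01  6.8930e+00 -7.5000e-02  1.5000e-02 -1.0000e-03
  5.6526e+01 -2.1642e+01  6.1910e+00] [0.36 0.36 0.53 0.03 0.02 0.02 0.   0.   0.  ]
```

{"op": "step_arm", "data": {
  "moves": [
    [0,0,0.012,0],
    [0,0,0.012,0],
    [0,0,0.012,0],
    [0,0,0.012,0],
    [0,0,0.012,0],
    [0,0,0,0],
    [0,0,0,0],
    [0,0,0,0]
  ]
}}

```text
time_s: 16.75
ee_pos: [0.5645, -0.2166, 0.0581]
ee_rot: [[0.261, 0.965, -0.001], [0.965, -0.261, 0.0], [-0.0, -0.001, -1.0]]
contact_force: [0.4, -1.6, 1.3]
width: 0.231
grip_force: 89.8
```

```bash
python3 av.py
```

```text
17.0 [-6.3400e-01 -1.7110e+00  1.1990e+00 -3.1600e-01  1.0900e-01 -1.2000e-02
  5.6450e+01 -2.1658e+01  5.8140e+00] [0.63 0.28 0.36 0.03 0.07 0.02 0.   0.   0.01]
```

Force dropped from 8.7 to 3 N net, so the clips have likely snapped. I'll check that by picture before tugging.

Run:
```python
from rig import eyes;import cv2,numpy as np
a=eyes.snapshot("top");b=eyes.snapshot("side")
c=lambda im,x,y,w,h,f:cv2.resize(im[y:y+h,x:x+w,::-1],None,fx=f,fy=f,interpolation=cv2.INTER_CUBIC)
cv2.imwrite("pics/v3.png",np.hstack([c(a,355,240,80,75,7),c(b,308,300,34,75,7)]))
```

```text
(no output)
```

View pics/v3.png

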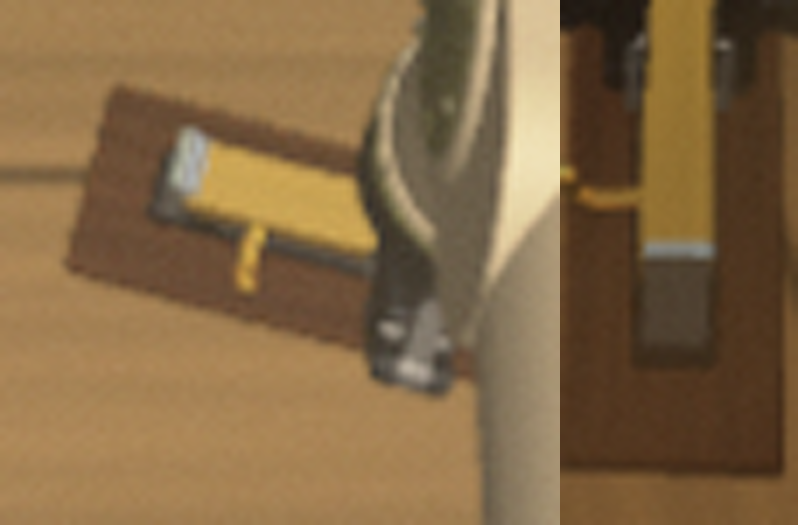

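Both clips cover the rail's ends: the left one at about (187,160) in the top crop and the near one at (680,248) in the side crop. Next comes the gentle tug.

{"op": "step_arm", "data": {
  "moves": [
    [0,0,-0.015,0],
    [0,0,-0.015,0],
    [0,0,-0.015,0],
    [0,0,-0.015,0],
    [0,0,-0.015,0],
    [0,0,-0.015,0],
    [0,0,-0.015,0],
    [0,0,-0.015,0],
    [0,0,0,0],
    [0,0,0,0],
    [0,0,0,0]
  ]
}}

```text
time_s: 18.25
ee_pos: [0.5648, -0.2164, 0.0644]
ee_rot: [[0.261, 0.965, -0.0], [0.965, -0.261, 0.0], [0.0, -0.0, -1.0]]
contact_force: [-0.3, -0.3, -4.6]
width: 0.231
grip_force: 89.0
```

```bash
python3 av.py
```

```text
18.5 [-7.1600e-01 -7.7900e-01 -4.4520e+00 -2.1800e-01  1.4700e-01  1.7000e-02
  5.6486e+01 -2.1642e+01  6.4470e+00] [0.41 0.3  0.3  0.04 0.04 0.02 0.   0.   0.  ]
```

{"op": "step_arm", "data": {
  "moves": [
    [0,0,-0.01,0],
    [0,0,-0.01,0],
    [0,0,-0.01,0],
    [0,0,-0.01,0],
    [0,0,-0.01,0],
    [0,0,0,0],
    [0,0,0,0],
    [0,0,0,0],
    [0,0,0,0]
  ]
}}

```text
time_s: 19.45
ee_pos: [0.5649, -0.2164, 0.067]
ee_rot: [[0.261, 0.965, -0.0], [0.965, -0.261, 0.0], [0.0, -0.0, -1.0]]
contact_force: [0.6, -1.5, -7.0]
width: 0.236
grip_force: 88.6
```

```bash
python3 av.py
```

```text
19.7 [-4.1000e-01 -7.2100e-01 -7.2420e+00 -1.4200e-01  1.3900e-01  2.4000e-02
  5.6488e+01 -2.1645e+01  6.7010e+00] [0.55 0.43 0.46 0.03 0.04 0.02 0.   0.   0.  ]
```

{"op": "step_arm", "data": {
  "moves": [
    [0,0,0.015,0],
    [0,0,0.015,0],
    [0,0,0.015,0],
    [0,0,0.015,0],
    [0,0,0.015,0],
    [0,0,0.015,0],
    [0,0,0.015,0],
    [0,0,0.015,0],
    [0,0,0.015,0],
    [0,0,0.015,0],
    [0,0,0,0],
    [0,0,0,0]
  ]
}}

```text
time_s: 20.95
ee_pos: [0.5653, -0.2166, 0.0598]
ee_rot: [[0.261, 0.965, 0.001], [0.965, -0.261, -0.0], [0.0, 0.001, -1.0]]
contact_force: [0.4, -1.1, -0.1]
width: 0.233
grip_force: 89.4
```

```bash
python3 av.py
```

```text
21.2 [ 6.3000e-01 -7.8400e-01 -3.8000e-02 -1.9900e-01 -1.9300e-01 -3.1000e-02
  5.6524e+01 -2.1653e+01  5.9770e+00] [0.32 0.33 0.34 0.06 0.02 0.02 0.   0.   0.  ]
```

Unloaded. I open the jaw and then rise.

{"op": "step_arm", "data": {
  "moves": [
    [0,0,0,0],
    [0,0,0,0],
    [0,0,0,0],
    [0,0,0,0],
    [0,0,0,0],
    [0,0,0,0],
    [0,0,0,0],
    [0,0,0,0],
    [0,0,0,0],
    [0,0,0,0]
  ],
  "jaw": 0.75,
  "newtons": 20
}}

```text
time_s: 22.25
ee_pos: [0.565, -0.2165, 0.0596]
ee_rot: [[0.261, 0.965, 0.0], [0.965, -0.261, 0.0], [0.0, 0.0, -1.0]]
contact_force: [0.8, 0.6, -0.5]
width: 0.744
grip_force: 0.0
```

{"op": "step_arm", "data": {
  "moves": [
    [0,0,-0.1,0],
    [0,0,-0.2,0],
    [0,0,-0.4,0],
    [0,0,-0.6,0],
    [0,0,-0.6,0],
    [0,0,-0.6,0],
    [0,0,-0.6,0],
    [0,-0.5,-0.3,0],
    [0,-0.8,0,0],
    [0,-0.8,0,0],
    [0,-0.5,0,0],
    [0,0,0,0]
  ]
}}

```text
time_s: 23.45
ee_pos: [0.4372, -0.1821, 0.2309]
ee_rot: [[0.262, 0.965, 0.0], [0.965, -0.262, -0.002], [-0.002, 0.001, -1.0]]
contact_force: [-0.1, -0.7, -0.1]
width: 0.752
grip_force: 0.0
```

```bash
python3 g.py .5645 -.2165 .2 74.9
python3 - <<'E'
from rig import eyes;import cv2,numpy as np
a=eyes.snapshot("top");b=eyes.snapshot("side")
c=lambda im,x,y,w,h,f:cv2.resize(im[y:y+h,x:x+w,::-1],None,fx=f,fy=f,interpolation=cv2.INTER_CUBIC)
cv2.imwrite("pics/v4.png",np.hstack([c(a,358,235,100,110,5),c(b,300,265,50,110,5)]))
E
```

```text
t 23.45 pos [ 0.4372 -0.1821  0.2309] yaw 74.84 tilt [ 1.0e-04 -2.5e-03 -1.0e+00] q [ 0.87  0.09 -0.58  1.75  0.05  1.32  0.02]
F [-0.1  -0.73 -0.12] M [-0.03  0.05 -0.02] w 0.752 g 0.0
shift units [0.003 2.637 0.62 ] turn units -0.0013326258568263762
```

View pics/v4.png

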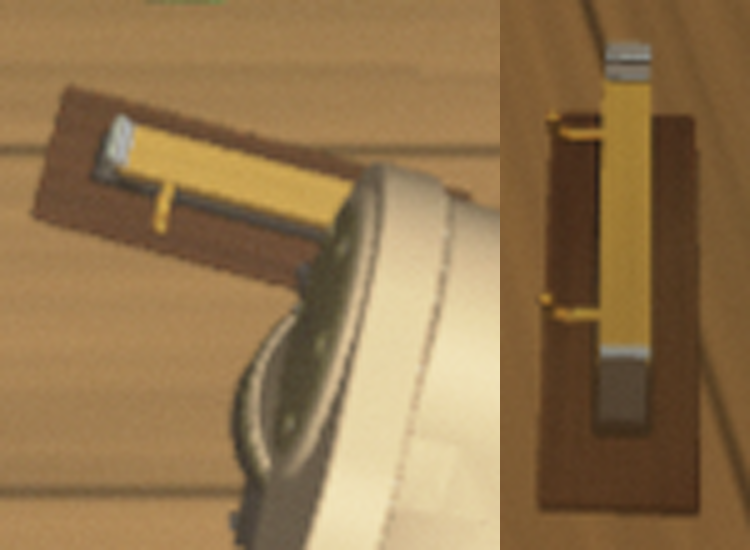

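The rail sits level under both clips (side crop ends at about (628,75) and (625,350)), with hooks to the front. The arm is clear, so I'm handing in.

```bash
python3 -c "
from rig import bot
print(bot.sign_off())"
```

```text
the job is handed in; nothing more can be done
None
```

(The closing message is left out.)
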